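# Load the roaster and lower its lid

### The job

Lift the wooden trug and tip all five potatoes into the open roaster, then stand the empty trug upright on the teal board again and let go of it. Then lower the roaster's lid gently until it is fully shut, without letting it drop, and leave the jar, the egg box and the bowl where they are.

Things in the scene. Friction and masses are not known exactly. Their poses are not given: they have to be found in the camera images.
- roaster: White enamel roaster, black rim, fixed to the table. Pan 180 (x) x 260 (y) x 90 mm tall, walls 6 mm, inner floor at z 6 mm. Origin: centre of underside; x points from its front to its hinge side (away from the robot), y along its long side, z up. A small carry loop sticks out 27 mm from each y end, 60 mm up. Two small controls stick out 10 mm from its front face.
- lid (a joint): Roaster lid's hinge angle (rad): 0 fully shut on the rim, about 1.57 upright, 1.8 furthest back. The lid (0.5 kg, 178 x 258 mm, 12 mm thick plus a 10 mm raised middle on its outer side) stays put when near upright, but falls by its own weight below about 1.2.
- lid_hinge (a point): A point on the hinge axis at mid length: 88 mm to +x of the roaster's centre, 92 mm up. The axis runs along the roaster's y. z is normal to the lid (up when shut), x points from the lid's handle to the hinge.
- lid_bar (a point): Centre of the lid's wooden handle, a round bar 14 mm thick and 130 mm long, parallel to the hinge axis, carried by an arm at each end. In the lid_hinge frame it is at x -215, z +8 mm: 37 mm beyond the lid's front edge, leaving 30 mm clear between bar and edge. Shut, it is 100 mm above the table, at roaster x -127 mm.
- board: Teal chopping board, fixed to the table, 300 (x) x 240 (y) x 12 mm thick. Origin: centre of underside, z up.
- trug: Small open wooden trug (carrying tray), loose, 0.3 kg, starts on the board with the potatoes in it. 170 mm long (its y), 126 mm wide (x), side walls 44 mm high. Both y ends are open: the floor, flat for 84 mm, ramps up there at 15 degrees, to lips 17 mm above the underside. Origin: centre of underside, z up.
- trug_grip (a point): Centre of the trug's fixed overhead handle: a straight dark flat bar along the trug's x, 10 mm thick (along y), 24 mm high, 114 mm free length, 87 mm above the underside, over the middle. Axes as the trug's.
- potato0_center (a point): Centre of potato 0: a loose round tan potato, 32 mm across, 20 g.
- potato1_center (a point): Centre of potato 1: a loose round tan potato, 32 mm across, 20 g.
- potato2_center (a point): Centre of potato 2: a loose round tan potato, 32 mm across, 20 g.
- potato3_center (a point): Centre of potato 3: a loose round tan potato, 32 mm across, 20 g.
- potato4_center (a point): Centre of potato 4: a loose round tan potato, 32 mm across, 20 g.
- spice_jar: Spice jar, tan, black cap, 56 mm across, 120 mm tall, loose bystander. Origin: centre of underside.
- egg_box: Yellow box of six brown eggs, 160 x 110 mm, 54 mm tall, loose bystander. Origin: centre of underside.
- red_bowl: Red bowl, 116 mm across, 55 mm tall, loose bystander. Origin: centre of underside.
Not all that is in view belongs to the job. Of the things that look like the trug, the middle-sized one is meant.

How it is judged:
On the way, in this order (a step that is already met when the one before it is completed fails the run):
1. all five potatoes are in the roaster (x of potato0_center in the frame of roaster between -0.084 and 0.084 m and y of potato0_center in the frame of roaster between -0.124 and 0.124 m and z of each of potato0_center, potato1_center, potato2_center, potato3_center, potato4_center in the frame of roaster below 0.08 m and x of potato1_center in the frame of roaster between -0.084 and 0.084 m and y of potato1_center in the frame of roaster between -0.124 and 0.124 m and x of potato2_center in the frame of roaster between -0.084 and 0.084 m and y of potato2_center in the frame of roaster between -0.124 and 0.124 m and x of potato3_center in the frame of roaster between -0.084 and 0.084 m and y of potato3_center in the frame of roaster between -0.124 and 0.124 m and x of potato4_center in the frame of roaster between -0.084 and 0.084 m and y of potato4_center in the frame of roaster between -0.124 and 0.124 m), for 0.2 s.
2. the trug stands upright on the board, let go of (x of trug in the frame of board between -0.13 and 0.13 m and y of trug in the frame of board between -0.11 and 0.11 m and z of trug in the frame of board between 0.008 and 0.018 m and angle between trug's own z axis and vertical below 0.08 rad and linear speed of trug below 0.03 m/s and contact force between the fingers and trug below 0.1 N), for 0.2 s.
3. the lid is fully shut (value of joint lid below 0.03 rad), for 0.2 s.
At the end, for the whole second after the job is handed in: The lid is shut (joint below 0.03 rad), all five potatoes are at rest inside the roaster pan, and the trug stands still and upright (within 0.08 rad) on the board, its middle over the board (all of step 1 and value of joint lid below 0.03 rad and x of trug in the frame of board between -0.13 and 0.13 m and y of trug in the frame of board between -0.11 and 0.11 m and z of trug in the frame of board between 0.008 and 0.018 m and angle between trug's own z axis and vertical below 0.08 rad and linear speed of trug below 0.03 m/s and linear speed of each of potato0, potato1, potato2, potato3, potato4 below 0.05 m/s); the robot touches nothing.
It fails at once if the lid drops: it closes faster than 1.2 rad/s in its last 0.4 rad (value of joint lid below 0.4 rad and velocity of joint lid below -1.2 rad/s).
It fails at once if a bystander is moved more than 30 mm or tipped (distance of any of spice_jar, egg_box, red_bowl from where it was at the start of the episode above 0.03 m or angle between any of spice_jar, egg_box, red_bowl's own z axis and vertical above 0.35 rad).
It also fails if it takes over 70 s, if anything falls off the work surface, if the arm or the gripper's body presses on something with over 40 N, if the wrist force passes 120 N, or if a joint passes its speed limit or range.

### The arm

A 7-joint arm with a two-finger parallel gripper is mounted at the origin on the work surface. World frame = base frame: x ahead of the robot, y to its left, z up, the work surface at z = 0. Lengths are in m, angles in rad, forces in N, time in s.
With the tool pointing down it reaches from about 0.4 to 0.85 m from the base axis. Payload 4.5 kg.
Tool frame: the origin (TCP) lies on the centre line of the jaws, within the pads' length; the fingertips stand 19 mm ahead of it and the grasp point (between the pads) is the TCP; z points along the fingers, y is the line along which they close (so a half turn about z gives the same grasp; the last joint's range is limited). The gripper opens to 88 mm and grips with 3 to 60 N. Pads are 18 mm wide; open, the fingers measure 123 mm over their backs; the gripper's body (75 mm by 187 mm) begins 45 mm behind the grasp point.
Start: joints at [-1.182, 0.689, -0.195, 1.565, 0.157, 0.902, -0.215], TCP at [0.217, 0.586, 0.22] pointing down, gripper open.
Joint ranges: [-3.01, 3.01], [-0.46, 2.08], [-1.47, 1.51], [0.13, 2.56], [-1, 4.14], [0.04, 2.09], [-2.66, 2.66]. Speed limits (rad/s): [2.57, 2.57, 3.14, 3.14, 3.14, 3.14, 3.14].

### API

Orientations are given as a unit quaternion [x, y, z, w].
In Python, from bench import sense, cams, arm gives the robot as it stands. The module is installed in compiled form; this text tells all that it offers.
- The arm moves only by the shell command python3 -m pendant 'ROWS' [FORCE]. ROWS is JSON, a list that holds one entry, the list of rows, each a list of 5 numbers: the finger opening in m, from 0 to 0.0881, then the shift along the tool's x, y, z in m, then the turn about the tool's z in rad. A call has exactly 10 rows; each row shifts and turns the commanded pose from where the row before left it, along the tool's axes as they then stand; what a row does not reach is not made up. A row lasts 1/12 s, in which the tool goes at most 41.7 mm and 7.16 degrees, less where a joint would pass 70% of its speed; a pose out of reach is approached as far as the arm can. A call is refused whole if a number of a shift passes 0.0417 or a number of a turn 0.125, either way. A call with a gripper value outside its range is refused whole. The fingers move at their own pace and stop on an object; FORCE is the grip in N (left out, the last holds). Time passes only in rows, so rows that do not move let the fingers close, or fill a call up. It gives the time, the measured TCP pose, the force, the opening and the grip force at its end, in the units of the state.
- sense(): the state, without advancing time (a new reading comes with each control period).
- cams.snapshot(name): name is "scene" or "top"; returns the picture (480x640x3 uint8, blue, green, red); there is no depth.
- cams.camera_params(name): a dict with "mtx" (3x3 intrinsics, pixels), "world_from_camera" (4x4, takes a point from camera to world coordinates). Camera axes: x right, y up, looking along -z (the intrinsics and any distortion apply to the point x, -y, -z); pixel columns grow to the right and rows downward; lengths in m; the calibration is good to about 2 mm. A picture is of the moment at which its call begins. camera_params takes no time and is no camera call.
- arm.job_done(): hands the job in; it is judged then, once.
The state is a dict: "t": time; "joints": joint angles; "qd": joint speeds; "tau": joint torques, N m; "position": TCP position; "tool_rot": TCP orientation; "force": force on the tool from outside, world axes, zero at the start; "torque": the same for the moment, N m; "width": finger opening in m; "grasp_force": force on a finger pad.
Only numpy, scipy, OpenCV 4.12 (cv2) and the standard library are available. Lean on these libraries where they do the work, as an engineer would, in place of code of your own. Each camera call takes 0.05 s, during which the arm holds its last target. There are 200 camera calls.

## Working session

There is one attempt and no reset: what is moved stays moved. The work goes in short steps, Python scripts to look and compute and a shell command to move; the robot and the scene stay as the last step left them, time stands still between calls to the robot, and variables do not carry over. Pictures are saved under pics/ and viewed, at most 10 in all, crops included, and the job is handed in when it is done.

```bash
mkdir -p pics
python3 - <<'E'
from bench import sense,cams
import cv2,numpy as np
np.set_printoptions(precision=4,suppress=True)
for n in("scene","top"):
    cv2.imwrite(f"pics/{n}0.png",cams.snapshot(n)); p=cams.camera_params(n); print(n,p)
s=sense();print(s)
E
```

```text
scene {'mtx': array([[499.6025,   0.    , 309.7023],
       [  0.    , 499.6025, 237.0604],
       [  0.    ,   0.    ,   1.    ]]), 'world_from_camera': array([[ 0.998 ,  0.0554, -0.0304,  0.459 ],
       [-0.0608,  0.7113, -0.7003, -1.1153],
       [-0.0172,  0.7007,  0.7132,  1.2418],
       [ 0.    ,  0.    ,  0.    ,  1.    ]])}
top {'mtx': array([[438.593 ,   0.    , 322.1686],
       [  0.    , 438.593 , 227.9917],
       [  0.    ,   0.    ,   1.    ]]), 'world_from_camera': array([[ 0.1214,  0.9705, -0.2084,  0.2586],
       [-0.9926,  0.1193, -0.0223, -0.0057],
       [ 0.0032,  0.2096,  0.9778,  1.2778],
       [ 0.    ,  0.    ,  0.    ,  1.    ]])}
{'t': 0.1, 'joints': array([-1.1822,  0.6899, -0.1946,  1.5662,  0.1573,  0.9026, -0.215 ]), 'qd': array([ 0.0009, -0.0023,  0.001 , -0.0017,  0.0004,  0.0005, -0.0006]), 'tau': array([ -0.0016, -52.8504,  -1.2709, -15.384 ,  -0.0525,   0.0019,
         0.    ]), 'position': array([0.217 , 0.5855, 0.2196]), 'tool_rot': array([ 0.1764,  0.9843, -0.0008, -0.0001]), 'force': array([-0.2236,  0.2809,  0.4159]), 'torque': array([-0.0071,  0.0537,  0.0024]), 'grasp_force': 0.0, 'width': 0.08814575656414068}
```

View pics/top0.png

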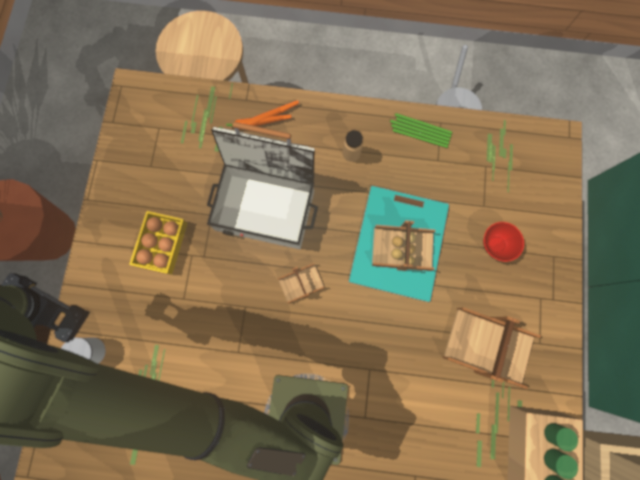

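View pics/scene0.png

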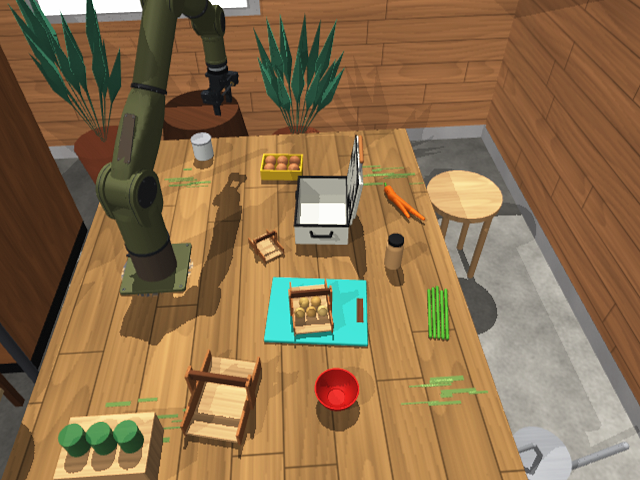

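Three trug-like things, in top-view pixels: small (302,284), middle (403,248; on the board, holding the potatoes) and large (490,345). The middle one fits on both size and place. I'll confirm it in an enlarged crop.

Run:
```python
import cv2
a=cv2.imread("pics/top0.png")[115:310,195:455]
cv2.imwrite("pics/top0c.png",cv2.resize(a,None,fx=3,fy=3,interpolation=cv2.INTER_CUBIC))
a=cv2.imread("pics/scene0.png")[130:350,240:420]
cv2.imwrite("pics/sc0c.png",cv2.resize(a,None,fx=2.7,fy=2.7,interpolation=cv2.INTER_CUBIC))
```

```text
(no output)
```

View pics/top0c.png

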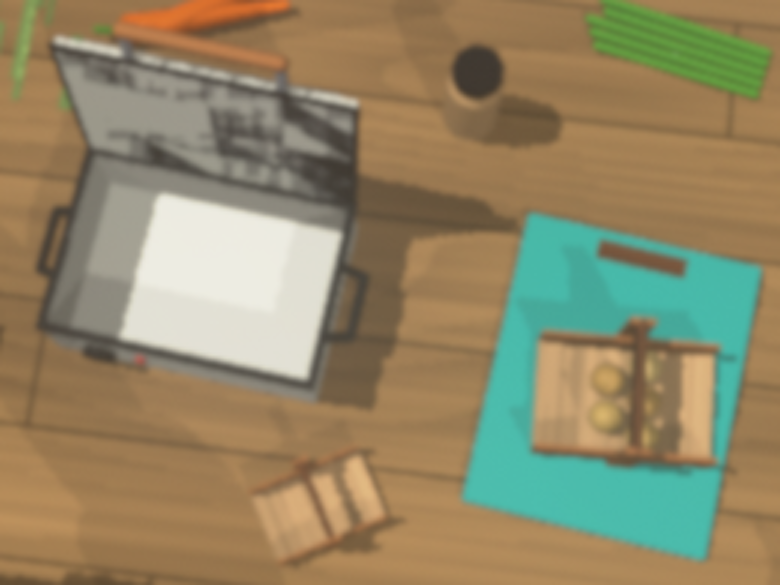

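View pics/sc0c.png

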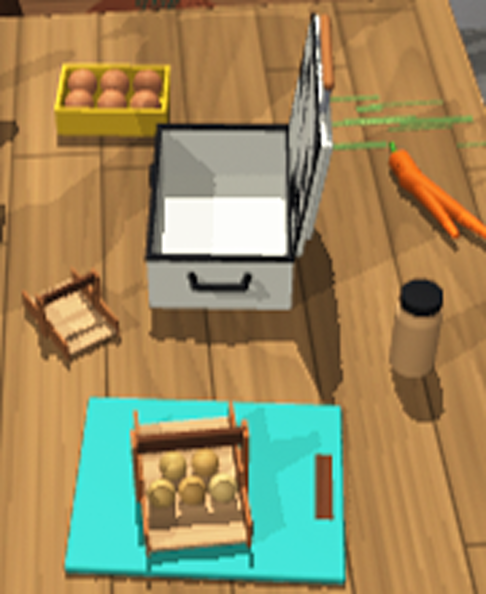

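The crop confirms the middle trug: it stands on the teal board, and its bar runs from crop (641,325) to (632,457). The roaster rim corners are at crop (42,328), (314,388), (352,208), (90,150).

```bash
cat > h.py <<'E'
import numpy as np
from bench import cams
np.set_printoptions(precision=4,suppress=True)
def ray(n,uv,z):
    p=cams.camera_params(n);K=p["mtx"];T=p["world_from_camera"]
    d=np.array([(uv[0]-K[0,2])/K[0,0],-(uv[1]-K[1,2])/K[1,1],-1]);d=T[:3,:3]@d
    return T[:3,3]+d*(z-T[2,3])/d[2]
def top(c,z): return ray("top",(195+c[0]/3,115+c[1]/3),z)
def sc(c,z): return ray("scene",(240+c[0]/2.7,130+c[1]/2.7),z)
E
python3 - <<'E'
from h import *
def rep(name,f,pts,z):
    P=np.array([f(p,z) for p in pts])[:,:2]; e=np.roll(P,-1,0)-P
    print(name,P.mean(0),"sides",np.linalg.norm(e,axis=1),"ang",np.degrees(np.arctan2(e[:,1],e[:,0])));print(P)
rep("roaster top",top,[(42,328),(314,388),(352,208),(90,150)],.09)
rep("roaster sc",sc,[(157,126),(149,258),(294,258),(290,126)],.09)
rep("board top",top,[(528,212),(762,268),(705,560),(462,498)],.012)
rep("board sc",sc,[(90,398),(341,406),(344,580),(66,571)],.012)
rep("bar top",top,[(641,325),(632,457)],.111)
rep("bar sc",sc,[(136,432),(246,427)],.111)
rep("trug top corners side tops",top,[(540,335),(533,450),(716,463),(718,348)],.056)
rep("lidbar top",top,[(118,28),(285,65)],.307)
rep("lidbar sc",sc,[(326,15),(328,85)],.307)
rep("jar cap",top,[(477,73),(477,74)],.12)
rep("eggs sc",sc,[(60,65),(170,68)],.054)
E
```

```text
roaster top [0.5592 0.1987] sides [0.2581 0.1756 0.2562 0.1774] ang [-95.586   -4.1874  84.0145 175.1716]
[[0.4838 0.3341]
 [0.4587 0.0772]
 [0.6338 0.0644]
 [0.6605 0.3192]]
roaster sc [0.5632 0.1935] sides [0.2573 0.1774 0.2567 0.1805] ang [-94.7403  -4.4961  84.5794 175.2844]
[[0.4847 0.3289]
 [0.4634 0.0725]
 [0.6403 0.0586]
 [0.6646 0.3141]]
board top [ 0.5145 -0.2079] sides [0.239  0.296  0.2376 0.295 ] ang [-97.0798 172.9644  82.6746  -6.7592]
[[ 0.6759 -0.1071]
 [ 0.6465 -0.3443]
 [ 0.3527 -0.308 ]
 [ 0.383  -0.0724]]
board sc [ 0.5171 -0.2149] sides [0.2965 0.2368 0.2942 0.2389] ang [ -6.6655 -97.2576 173.7386  83.3135]
[[ 0.3842 -0.0797]
 [ 0.6787 -0.1141]
 [ 0.6488 -0.349 ]
 [ 0.3564 -0.317 ]]
bar top [ 0.4884 -0.2126] sides [0.1212 0.1212] ang [-179.1877    0.8123]
[[ 0.549  -0.2117]
 [ 0.4278 -0.2134]]
bar sc [ 0.4975 -0.2149] sides [0.1174 0.1174] ang [ -0.9583 179.0417]
[[ 0.4388 -0.2139]
 [ 0.5562 -0.2158]]
trug top corners side tops [ 0.4904 -0.2138] sides [0.1102 0.1707 0.1097 0.1691] ang [-177.873   -87.0924    2.9281   92.7304]
[[ 0.5412 -0.1269]
 [ 0.4311 -0.131 ]
 [ 0.4398 -0.3014]
 [ 0.5493 -0.2958]]
lidbar top [0.6833 0.1869] sides [0.1367 0.1367] ang [-96.2508  83.7492]
[[0.6907 0.2549]
 [0.6758 0.119 ]]
lidbar sc [0.6853 0.1843] sides [0.1395 0.1395] ang [-96.644  83.356]
[[0.6934 0.2536]
 [0.6773 0.115 ]]
jar cap [ 0.7699 -0.0374] sides [0.001 0.001] ang [-173.9001    6.0999]
[[ 0.7704 -0.0374]
 [ 0.7694 -0.0375]]
eggs sc [0.4297 0.5188] sides [0.1633 0.1633] ang [ -7.4303 172.5697]
[[0.3487 0.5294]
 [0.5106 0.5083]]
```

```bash
python3 -m pendant '[[[0.088,-0.02,-0.035,0,-0.0372],[0.088,-0.022,-0.035,0,-0.0372],[0.088,-0.022,-0.035,0,-0.0372],[0.088,-0.022,-0.035,0,-0.0372],[0.088,-0.022,-0.035,0,-0.0372],[0.088,-0.022,-0.035,0,-0.0372],[0.088,-0.022,-0.035,0,-0.0372],[0.088,-0.022,-0.035,0,-0.0372],[0.088,-0.022,-0.035,0,-0.0372],[0.088,-0.022,-0.035,0,-0.0372]]]' 20
```

```text
t: 0.93
position: [0.3654, 0.2021, 0.2203]
tool_rot: [-0.01, 1.0, -0.0, -0.0]
force: [1.1, 0.6, 0.1]
width: 0.0881
grasp_force: 0.0
```

```bash
python3 -m pendant '[[[0.088,-0.0128,-0.0413,0,0],[0.088,-0.0128,-0.0413,0,0],[0.088,-0.0128,-0.0413,0,0],[0.088,-0.0128,-0.0413,0,0],[0.088,-0.0128,-0.0413,0,0],[0.088,-0.0128,-0.0413,0,0],[0.088,-0.0128,-0.0413,0,0],[0.088,-0.0128,-0.0413,0,0],[0.088,-0.0128,-0.0413,0,0],[0.088,-0.0128,-0.0413,0,0]]]' 20; python3 -m pendant '[[[0.088,0,0,0.012,0],[0.088,0,0,0.012,0],[0.088,0,0,0.012,0],[0.088,0,0,0.01,0],[0.088,0,0,0.008,0],[0.088,0,0,0.006,0],[0.088,0,0,0,0],[0.088,0,0,0,0],[0.088,0,0,0,0],[0.088,0,0,0,0]]]'
python3 - <<'E'
from h import *
import cv2
a=cams.snapshot("top")[180:330,330:480];b=cams.snapshot("scene")[240:370,230:400]
a=cv2.resize(a,(400,400),interpolation=2);b=cv2.resize(b,(400,306),interpolation=2)
b=cv2.copyMakeBorder(b,0,94,0,0,0);cv2.imwrite("pics/g1.png",np.hstack([a,b]))
E
```

```text
t: 1.77
position: [0.4954, -0.194, 0.2201]
tool_rot: [-0.008, 1.0, 0.0, -0.0]
force: [0.8, 1.2, 0.7]
width: 0.0882
grasp_force: 0.0
t: 2.6
position: [0.496, -0.1917, 0.1609]
tool_rot: [-0.009, 1.0, -0.0, 0.001]
force: [0.1, -0.6, -0.4]
width: 0.0879
grasp_force: 0.0
```

View pics/g1.png

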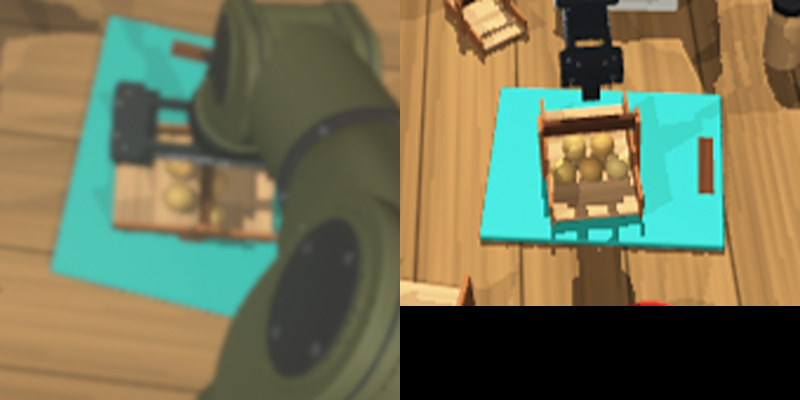

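The picture shows the gripper above the bar in x, but about 22 mm short in y. I'll correct that, descend to bar height (z 0.099) and close.

```bash
python3 -m pendant '[[[0.088,0.002,-0.011,0,0],[0.088,0,-0.011,0,0],[0.088,0,0,0,0],[0.088,0,0,0.01,0],[0.088,0,0,0.012,0],[0.088,0,0,0.012,0],[0.088,0,0,0.012,0],[0.088,0,0,0.01,0],[0.088,0,0,0.005,0],[0.088,0,0,0,0]]]' 20; python3 -m pendant '[[[0.06,0,0,0,0],[0.04,0,0,0,0],[0.03,0,0,0,0],[0.02,0,0,0,0],[0.01,0,0,0,0],[0,0,0,0,0],[0,0,0,0,0],[0,0,0,0,0],[0,0,0,0,0],[0,0,0,0,0]]]' 40
```

```text
t: 3.53
position: [0.4931, -0.2132, 0.0979]
tool_rot: [-0.009, 1.0, 0.001, -0.001]
force: [-0.3, -0.4, 0.4]
width: 0.0878
grasp_force: 0.0
t: 4.37
position: [0.4939, -0.2137, 0.0993]
tool_rot: [-0.009, 1.0, 0.0, 0.0]
force: [0.0, -0.5, -1.0]
width: 0.0234
grasp_force: 0.0
```

```bash
python3 -m pendant '[[[0,0,0,0,0],[0,0,0,0,0],[0,0,0,0,0],[0,0,0,0,0],[0,0,0,-0.003,0],[0,0,0,-0.005,0],[0,0,0,-0.006,0],[0,0,0,-0.006,0],[0,0,0,0,0],[0,0,0,0,0]]]' 40
```

```text
t: 5.2
position: [0.4943, -0.2139, 0.12]
tool_rot: [-0.009, 1.0, -0.0, 0.001]
force: [0.0, 0.8, -0.6]
width: 0.0003
grasp_force: 0.0
```

Run:
```python
from h import *
import cv2
from bench import sense
print(sense()["width"],sense()["position"])
a=cams.snapshot("top")[180:330,330:480];b=cams.snapshot("scene")[240:370,230:400]
a=cv2.resize(a,(400,400),interpolation=2);b=cv2.resize(b,(400,306),interpolation=2)
b=cv2.copyMakeBorder(b,0,94,0,0,0);cv2.imwrite("pics/g2.png",np.hstack([a,b]))
```

```text
0.00026850828524410284 [ 0.4943 -0.2139  0.12  ]
```

View pics/g2.png

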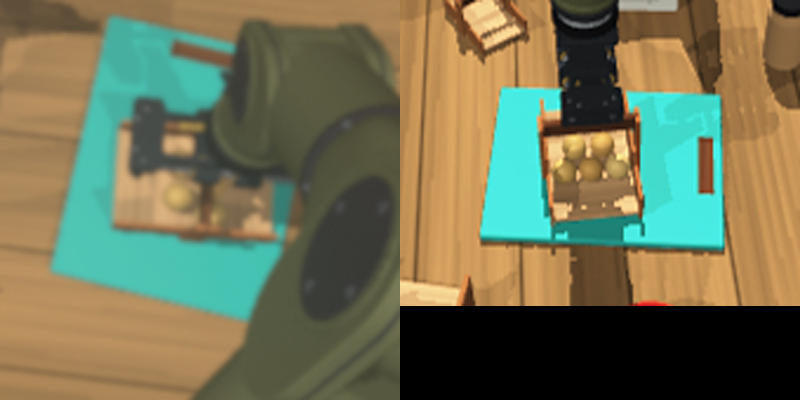

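Run:
```python
from h import *
import cv2
def px(n,P):
    p=cams.camera_params(n);K=p["mtx"];T=p["world_from_camera"];c=np.linalg.inv(T)@np.r_[P,1]
    return np.array([K[0,0]*c[0]/-c[2]+K[0,2],K[1,1]*-c[1]/-c[2]+K[1,2]])
x,y=.494,-.214
a=cams.snapshot("top");b=cams.snapshot("scene")
pts=dict(tcp=(x,y,.12),tip=(x,y,.101),bar=(x,y,.099),b1=(x,y+.0935,.165),b2=(x,y-.0935,.165))
A=cv2.resize(a[150:300,350:500],(400,400),interpolation=2);B=cv2.resize(b[220:340,250:370],(400,400),interpolation=2)
for i,(k,P) in enumerate(pts.items()):
    u=px("top",P);v=px("scene",P);print(k,u,v)
    c=[(0,0,255),(255,0,255),(255,255,0),(0,255,0),(0,255,0)][i]
    cv2.circle(A,tuple(int(t) for t in (u-[350,150])*400/150),4,c,-1);cv2.circle(B,tuple(int(t) for t in (v-[250,220])*400/120),4,c,-1)
cv2.imwrite("pics/g3.png",np.hstack([A,B]))
```

```text
tcp [408.5219 242.5536] [309.4854 286.94  ]
tip [407.1571 243.7888] [309.6001 291.0729]
bar [407.016  243.9166] [309.612  291.5034]
b1 [375.8895 235.1313] [307.2902 252.3866]
b2 [448.1091 243.8172] [311.3073 303.6771]
```

View pics/g3.png

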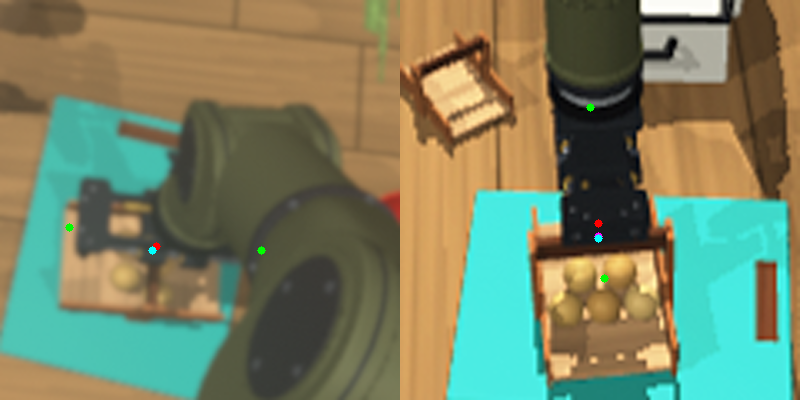

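```bash
cat >> h.py <<'E'
def px(n,P):
    p=cams.camera_params(n);K=p["mtx"];T=p["world_from_camera"];c=np.linalg.inv(T)@np.r_[P,1]
    return np.array([K[0,0]*c[0]/-c[2]+K[0,2],K[1,1]*-c[1]/-c[2]+K[1,2]])
E
python3 - <<'E'
from h import *
for P in [(.496,-.236,.142),(.496,-.253,.142)]:
    print("g1 tip",400+(px("scene",P)-[230,240])*[400/170,306/130][0:2])
import cv2
a=cv2.imread("pics/g1.png")[60:140,550:640];print(a.min(2)[::3,::6])
# triangulate bar end points: left end & right end from both first crops, bar top edge
def tri(u,v):
    # u top px, v scene px
    P=[]
    for n,w in(("top",u),("scene",v)):
        o=cams.camera_params(n)["world_from_camera"][:3,3];d=ray(n,w,0)-o;P.append((o,d/np.linalg.norm(d)))
    A=sum(np.eye(3)-np.outer(d,d) for o,d in P);b=sum((np.eye(3)-np.outer(d,d))@o for o,d in P)
    x=np.linalg.solve(A,b);return x,[np.linalg.norm(np.cross(x-o,d)) for o,d in P]
T=lambda c:(195+c[0]/3,115+c[1]/3)
S=lambda c:(240+c[0]/2.7,130+c[1]/2.7)
print("far(+x) end bar",tri(T((641,325)),S((246,427))),"near",tri(T((632,457)),S((136,438))))
print("jar cap",tri(T((477,73)),S((421,298))))
E
```

```text
g1 tip [589.4924 513.1925]
g1 tip [590.3833 524.4565]
[[ 81  92  27  74  25  27  26  26  26  39  25  34  38  95  94]
 [ 79  90  28  39  22  40  26  27  27  55  27  26  37  95  96]
 [ 79  91  33  25  23  39  27  27  27  30  28  26  31  95  95]
 [ 80  88  35  27  25  23  25  24  23  24  25  24  17  95  95]
 [ 79  81  30  25  24  24  24  24  23  25  25  25  21  94  96]
 [ 79  80  29  22  23  24  24  23  23  24  35  31  34  92  95]
 [ 80  80  30  28  34  23  24  23  23  23  36  28  36  86  96]
 [ 81  81  36  30  34  22  24  24  24  21  16  27  44  84  96]
 [ 73  73  28  20  25  29  23  24  15  46  40  68  76  84  94]
 [108 105  65  58  67  50  22  23   3  61  36  84  78  77  84]
 [ 82  76 104 101 103 123  20  21   0 157 113 139 114 122 102]
 [ 67  68  65  65  64  58  18  24   0  59  60  69 134  94  83]
 [ 71  70  70  71  70  67  10  14   0  72  70  68 113 107  63]
 [ 72  71  70  71  71  68  26  26  29  71  70  70  75 121  71]
 [ 71  72  70  71  68  69  56  55  60  67  65  64 102 153  69]
 [ 68  65  62  53  69  76  88 101 124 162 189 176 103 153  79]
 [ 85 102 119 138 178 189 177 161 154 
[... 307 characters left out ...]
 23  22  22  21  22  21  20  21]
 [ 30  25  25  22  23  21  22  21  22  21  18  18  18  21  21]
 [ 20  21  22  21  20  17  17  13  15  24  25  37  47  29  32]
 [ 16  16  15  13  17  41  41  64  53  66  82 105 119  45  41]
 [ 35  45  59  80  83  98 104 116  99 103 105 127 125  43  38]
 [107 106 114 117 131 107 128  91 106 108  76 136 141  43  40]]
far(+x) end bar (array([ 0.5536, -0.2123,  0.1053]), [np.float64(0.003111356446638492), np.float64(0.0031113564466385994)]) near (array([ 0.4339, -0.2147,  0.1003]), [np.float64(0.004506357228095548), np.float64(0.004506357228095659)])
jar cap (array([ 0.7766, -0.0376,  0.1074]), [np.float64(0.0006417758968231979), np.float64(0.000641775896823269)])
```

```bash
python3 -m pendant '[[[0.088,0,0,-0.01,0],[0.088,0,0,-0.01,0],[0.088,0,0,0,0],[0.088,0,0,0,0],[0.088,0,0,0,0],[0.088,0,0,0,0],[0.088,0,0,0,0],[0.088,0,0,0,0],[0.088,0,0,0,0],[0.088,0,0,0,0]]]' 20;  python3 -m pendant '[[[0.088,0,0,0,0],[0.088,0,0,0,0],[0.088,0,0,0.01,0],[0.088,0,0,0.01,0],[0.088,0,0,0.01,0],[0.088,0,0,0.01,0],[0.088,0,0,0.008,0],[0.088,0,0,0.006,0],[0.088,0,0,0,0],[0.088,0,0,0,0]]]'
python3 - <<'E'
from h import *
import cv2
from bench import sense
s=sense();print(s["position"],s["force"],s["width"])
x,y,z=s["position"]
b=cams.snapshot("scene");B=cv2.resize(b[215:335,250:400],(750,600),interpolation=2)
for P in [(x,y+.044,z-.019),(x,y-.044,z-.019),(x,y-.0615,z-.019)]:
    cv2.circle(B,tuple(int(t) for t in (px("scene",P)-[250,215])*5),4,(0,0,255),-1)
cv2.imwrite("pics/g4.png",B)
E
```

```text
t: 6.23
position: [0.4938, -0.2137, 0.1391]
tool_rot: [-0.009, 1.0, 0.0, -0.0]
force: [1.2, 0.7, -0.1]
width: 0.0652
grasp_force: 0.0
t: 7.07
position: [0.4937, -0.2136, 0.0849]
tool_rot: [-0.009, 1.0, 0.0, -0.0]
force: [0.5, -0.0, 0.8]
width: 0.088
grasp_force: 0.0
[ 0.4937 -0.2136  0.0849] [ 0.5286 -0.0058  0.7792] 0.08802146404030561
```

View pics/g4.png

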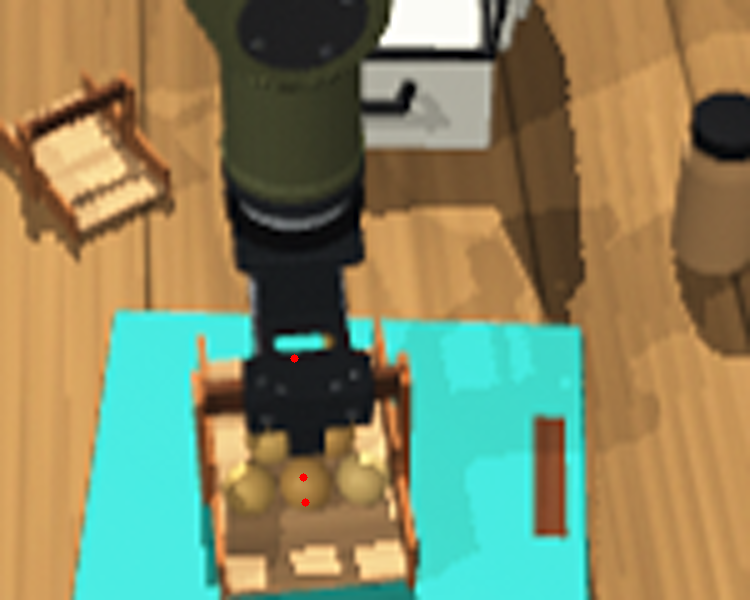

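```bash
python3 -m pendant '[[[0.05,0,0,0,0],[0,0,0,0,0],[0,0,0,0,0],[0,0,0,0,0],[0,0,0,0,0],[0,0,0,0,0],[0,0,0,0,0],[0,0,0,0,0],[0,0,0,0,0],[0,0,0,0,0]]]' 10; python3 -m pendant '[[[0,0,0,0,0],[0,0,0,0,0],[0,0,0,0,0],[0,0,0,0,0],[0,0,0,0,0],[0,0,0,0,0],[0,0,0,0,0],[0,0,0,0,0],[0,0,0,0,0],[0,0,0,0,0]]]' 10
python3 - <<'E'
from h import *
print("top base",ray("top",(308,412),0),"scene base",ray("scene",(155,268),0))
E
```

```text
t: 7.95
position: [0.4939, -0.2137, 0.0853]
tool_rot: [-0.009, 1.0, 0.0, 0.0]
force: [-0.0, -1.1, -0.8]
width: 0.0233
grasp_force: 0.0
t: 8.78
position: [0.4939, -0.2136, 0.0853]
tool_rot: [-0.009, 1.0, 0.0, -0.0]
force: [0.1, -0.4, -4.0]
width: 0.0098
grasp_force: 10.0
top base [ 0.0156 -0.0005  0.    ] scene base [-0.0072  0.0004  0.    ]
```

```bash
python3 -m pendant '[[[0.04,0,0,0,0],[0.04,0,0,0,0],[0.04,0,0,0,0],[0.04,0,0,0,0],[0.04,0,0,0,0],[0.04,0,0,0.005,0],[0.04,0,0,0.005,0],[0.04,0,0,0.005,0],[0.04,0,0,0,0],[0.04,0,0,0,0]]]' 10; python3 -m pendant '[[[0,0,0,0,0],[0,0,0,0,0],[0,0,0,0,0],[0,0,0,0,0],[0,0,0,0,0],[0,0,0,0,0],[0,0,0,0,0],[0,0,0,0,0],[0,0,0,0,0],[0,0,0,0,0]]]' 40
```

```text
t: 9.62
position: [0.4935, -0.2135, 0.0697]
tool_rot: [-0.009, 1.0, 0.0, -0.001]
force: [0.1, -0.1, -0.4]
width: 0.0401
grasp_force: 0.0
t: 10.45
position: [0.4937, -0.2139, 0.0703]
tool_rot: [-0.009, 1.0, -0.0, -0.0]
force: [-0.1, -1.1, -2.1]
width: 0.0097
grasp_force: 40.0
```

```bash
python3 -m pendant '[[[0,0,0,-0.003,0],[0,0,0,-0.006,0],[0,0,0,-0.01,0],[0,0,0,-0.015,0],[0,0,0,-0.02,0],[0,0,0,-0.02,0],[0,0,0,-0.02,0],[0,0,0,-0.015,0],[0,0,0,-0.01,0],[0,0,0,-0.005,0]]]' 40
python3 - <<'E'
from h import *
import cv2
a=cams.snapshot("top")[150:300,340:490];b=cams.snapshot("scene")[190:340,240:390]
cv2.imwrite("pics/l1.png",np.hstack([cv2.resize(a,(400,400),interpolation=2),cv2.resize(b,(400,400),interpolation=2)]))
E
```

```text
t: 11.28
position: [0.4944, -0.2138, 0.1962]
tool_rot: [-0.009, 1.0, -0.0, 0.001]
force: [1.1, -0.2, -3.3]
width: 0.0091
grasp_force: 40.0
```

View pics/l1.png

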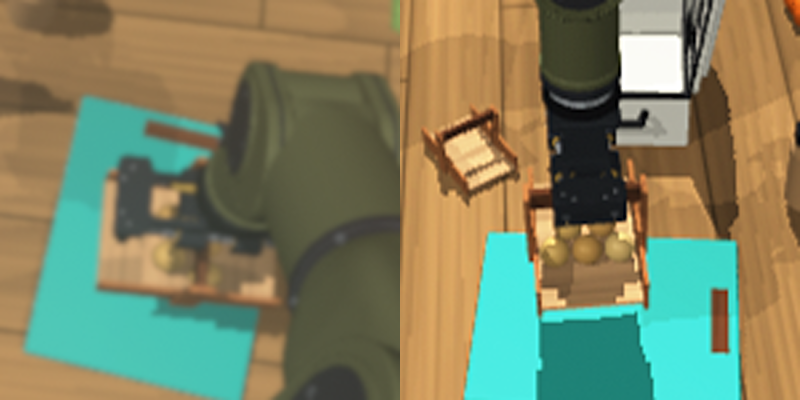

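```bash
python3 -m pendant '[[[0,-0.0025,0.004,0,0.0055],[0,-0.0025,0.008,0,0.0055],[0,-0.0025,0.012,0,0.0055],[0,-0.0025,0.016,0,0.0055],[0,-0.0025,0.02,0,0.0055],[0,-0.0025,0.024,0,0.0055],[0,-0.0025,0.026,0,0.0055],[0,-0.0025,0.026,0,0.0055],[0,-0.0025,0.026,0,0.0055],[0,-0.0025,0.026,0,0.0055]]]' 40;python3 -m pendant '[[[0,-0.0025,0.026,0,0.0055],[0,-0.0025,0.024,0,0.0055],[0,-0.0025,0.022,0,0.0055],[0,-0.0025,0.02,0,0.0055],[0,-0.0025,0.016,0,0.0055],[0,-0.0025,0.013,0,0.0055],[0,-0.0025,0.010,0,0.0055],[0,-0.0025,0.006,0,0.0055],[0,-0.0025,0.004,0,0.0055],[0,-0.0025,0.001,0,0.0055]]]' 40
```

```text
t: 12.22
position: [0.5209, -0.0234, 0.1934]
tool_rot: [0.019, 1.0, 0.0, -0.001]
force: [-0.1, -0.8, -2.9]
width: 0.0096
grasp_force: 40.0
t: 13.05
position: [0.5542, 0.1144, 0.1941]
tool_rot: [0.047, 0.999, -0.0, -0.0]
force: [0.2, -0.1, -4.0]
width: 0.0096
grasp_force: 40.0
```

```bash
python3 -m pendant '[[[0,0,0,0.003,0],[0,0,0,0.005,0],[0,0,0,0.006,0],[0,0,0,0.006,0],[0,0,0,0.005,0],[0,0,0,0.004,0],[0,0,0,0.003,0],[0,0,0,0.002,0],[0,0,0,0,0],[0,0,0,0,0]]]' 40;python3 -m pendant '[[[0,0,0,0,0],[0,0,0,0.003,0],[0,0,0,0.003,0],[0,0,0,0.003,0],[0,0,0,0.003,0],[0,0,0,0.003,0],[0,0,0,0.003,0],[0,0,0,0.003,0],[0,0,0,0,0],[0,0,0,0,0]]]' 10
```

```text
t: 13.88
position: [0.554, 0.1144, 0.1603]
tool_rot: [0.046, 0.999, 0.0, 0.0]
force: [1.4, 0.3, -3.6]
width: 0.0098
grasp_force: 40.0
t: 14.72
position: [0.5559, 0.1203, 0.1418]
tool_rot: [0.045, 0.999, 0.004, 0.003]
force: [-2.1, 7.2, 10.3]
width: 0.011
grasp_force: 9.6
```

```bash
python3 -m pendant '[[[0,0,0,0,0],[0,0,0,0,0],[0,0,0,0.003,0],[0,0,0,0.003,0],[0,0,0,0.003,0],[0,0,0,0.003,0],[0,0,0,0.003,0],[0,0,0,0,0],[0,0,0,0,0],[0,0,0,0,0]]]' 3
```

```text
t: 15.55
position: [0.554, 0.1135, 0.124]
tool_rot: [0.047, 0.999, -0.0, -0.0]
force: [1.0, 2.2, 0.9]
width: 0.0101
grasp_force: 3.0
```

```bash
python3 -m pendant '[[[0.012,0,0,0,0],[0.014,0,0,0,0],[0.016,0,0,0,0],[0.018,0,0,0,0],[0.02,0,0,0,0],[0.022,0,0,0,0],[0.022,0,0,0,0],[0.022,0,0,0,0],[0.022,0,0,0,0],[0.022,0,0,0,0]]]' 3
python3 - <<'E'
from h import *
import cv2
a=cams.snapshot("top")[130:280,190:340];b=cams.snapshot("scene")[130:280,250:400]
cv2.imwrite("pics/t1.png",np.hstack([cv2.resize(a,(400,400),interpolation=2),cv2.resize(b,(400,400),interpolation=2)]))
# count potato colored pixels inside roaster area and save
E
```

```text
t: 16.38
position: [0.5538, 0.1144, 0.1243]
tool_rot: [0.046, 0.999, 0.0, -0.0]
force: [-0.7, 1.4, -1.5]
width: 0.0219
grasp_force: 0.7
```

View pics/t1.png

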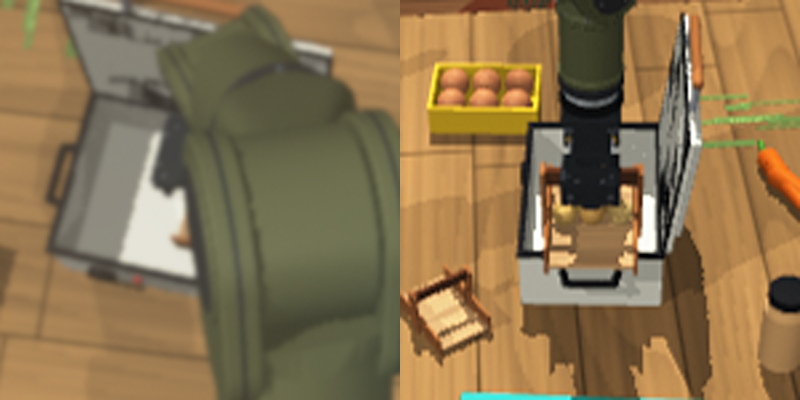

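The trug's −y end rests on the rim, tilted slightly, and the potatoes (about (590,212)) are still inside it. I've used my ten views, so from here I'll go by numbers. I'll open wider to let it tilt further.

```bash
cat >> h.py <<'E'
import cv2
def blobs(n,box,ref=[]):
    r0,r1,c0,c1=box;im=cams.snapshot(n);h=cv2.cvtColor(im[r0:r1,c0:c1],cv2.COLOR_BGR2HSV)
    m=cv2.inRange(h,(LO),(HI));k,_,st,ce=cv2.connectedComponentsWithStats(m)
    return [(np.round(ce[i]+[c0,r0]).astype(int).tolist(),int(st[i,4])) for i in range(1,k) if st[i,4]>8]
LO=(19,90,90);HI=(27,190,230)
E
python3 - <<'E'
import cv2,numpy as np
s=cv2.cvtColor(cv2.imread("pics/scene0.png"),cv2.COLOR_BGR2HSV);t=cv2.cvtColor(cv2.imread("pics/top0.png"),cv2.COLOR_BGR2HSV)
for p in [(172,462),(204,462),(162,490),(192,490),(222,490)]:
    u=(int(240+p[0]/2.7),int(130+p[1]/2.7));print(u,s[u[1]-2:u[1]+3:2,u[0]-2:u[0]+3:2].reshape(-1,3).tolist())
for p in [(607,380),(607,415)]:
    u=(int(195+p[0]/3),int(115+p[1]/3));print("top",u,t[u[1]-2:u[1]+3:2,u[0]-2:u[0]+3:2].reshape(-1,3).tolist())
print("trug floor",s[int(130+425/2.7),int(240+190/2.7)],s[int(130+530/2.7),int(240+190/2.7)],"table",s[300,200],s[260,320])
E
python3 -m pendant '[[[0.024,0,0,0,0],[0.026,0,0,0,0],[0.028,0,0,0,0],[0.03,0,0,0,0],[0.032,0,0,0,0],[0.034,0,0,0,0],[0.034,0,0,0,0],[0.034,0,0,0,0],[0.034,0,0,0,0],[0.034,0,0,0,0]]]' 3
```

```text
(303, 301) [[20, 143, 228], [23, 128, 240], [21, 140, 232], [20, 149, 204], [21, 141, 228], [20, 143, 219], [19, 152, 156], [20, 140, 217], [19, 146, 194]]
(315, 301) [[20, 148, 236], [21, 140, 241], [19, 150, 231], [19, 149, 217], [19, 147, 224], [18, 158, 202], [18, 160, 167], [18, 158, 171], [17, 157, 154]]
(300, 311) [[21, 138, 239], [21, 140, 233], [20, 143, 235], [20, 144, 183], [19, 149, 169], [19, 150, 143], [20, 142, 188], [19, 146, 178], [20, 149, 152]]
(311, 311) [[18, 160, 174], [17, 160, 148], [17, 158, 129], [18, 148, 181], [18, 153, 170], [18, 158, 147], [18, 155, 169], [18, 155, 166], [18, 160, 145]]
(322, 311) [[20, 129, 195], [20, 129, 184], [20, 134, 165], [20, 126, 195], [20, 125, 194], [20, 131, 171], [20, 133, 176], [20, 133, 175], [20, 134, 160]]
top (397, 241) [[18, 131, 195], [18, 131, 196], [19, 132, 188], [18, 131, 200], [18, 129, 203], [18, 132, 199], [19, 130, 184], [18, 130, 192], [19, 130, 192]]
top (397, 253) [[20, 126, 205], [20, 125, 198], [20, 123, 181], [20, 124, 214], [20, 125, 208], [20, 124, 185], [20, 125, 200], [20, 124, 195], [20, 122, 172]]
trug floor [ 19 112 242] [ 19 112 239] table [ 16 146 101] [ 17 145 186]
t: 17.32
position: [0.5541, 0.1144, 0.1244]
tool_rot: [0.046, 0.999, 0.0, 0.0]
force: [0.3, 1.1, -0.8]
width: 0.0339
grasp_force: 0.7
```

```bash
cat >> h.py <<'E'
def asc(n,r0,r1,c0,c1,s=1):
    h=cv2.cvtColor(cams.snapshot(n),cv2.COLOR_BGR2HSV)
    for r in range(r0,r1,s):
        print(r,''.join('#' if v<55 else '.' if S<60 else 'P' if H>=18 and S>=122 else 'w' if S<122 and H>=17 else 'r' for H,S,v in h[r,c0:c1:s].astype(int)))
E
python3 - <<'E'
from h import *
asc("scene",176,236,292,352)
asc("top",176,240,205,275,2)
E
```

```text
176 PPPPPPw################################################.....
177 PPPPPPw################################################.....
178 PPPPPP##............####################.............##.....
179 PPPPPP##............#Pw##############w##..............#.....
180 PPPPPP##............#PP##############PP#..............#.....
181 rrrrrr##............PP.###############P#..............#.....
182 rrrrrr#.............#w.##############.P#..............#.....
183 rrrrr##................###############................#.....
184 rrrrrr#................###############................#.....
185 rrrrrr#................##############.................#.....
186 rrrrrr#................##############.................#.....
187 rrrrrr#................##############.................#.....
188 rrrrrr#...............###############.................#.....
189 rrrrr##.............####################..............#.....
190 rrrrr##....rr......#####################........r.....#.....
191 rrrr###...rrr......#####################.......rr.....#.....
192 rrrr###...rrrrrrrrr#####################.rrrrrrrrr....#.
[... 3379 characters left out ...]
...............wwwww
206 rrrr..........................wwwww
208 rrrr..........................wwwww
210 rrwr...........................wwww
212 rrrr...........................wwww
214 rrr........................wr..wwww
216 rrr........................rr..wwww
218 rrr.......................rrr..wwww
220 rrr......................rrrr..wwww
222 rr........................rrr...www
224 rrr.............................www
226 rrrw............................www
228 rrrrw...........................www
230 rrrrrr..........................www
232 rrrrrrrrrw........r.............www
234 rrrrrrrrrrrrrww..rrr............www
236 rrrrrrrrrrrrwrwwrrrr............www
238 rrrrrrrrrrwrwrrrrrrrrwww........www
```

Run:
```python
from h import *
R0=np.array([.561,.196]);ux=np.array([.9957,-.0924]);uy=np.array([.0924,.9957])
def W(x,y,z): return np.r_[R0+x*ux+y*uy,z]
print("rim -y front corner rows: z.09",px("scene",W(-.09,-.13,.09)),px("scene",W(.09,-.13,.09)),"rim far",px("scene",W(0,.13,.09)))
for yc in(-.082,-.06,-.1):
  for zc in (.09,.06,.03):
    for th in(0,15,30):
        t=np.radians(th);f=lambda y,z:W(0,yc+y*np.cos(t)+z*np.sin(t),zc-y*np.sin(t)+z*np.cos(t))
        print(yc,zc,th,"lip-",px("scene",f(-.085,.017))[1].round(1),"wall- top",px("scene",f(-.085,.044))[1].round(1),"bar",px("scene",f(0,.087))[1].round(1),"wall+ top",px("scene",f(.085,.044))[1].round(1),"pot",px("scene",f(0,.021))[1].round(1),"rim under lip?",round((yc-.085*np.cos(t)),3),round(zc+.085*np.sin(t)-.045*np.sin(t),3))
```

```text
rim -y front corner rows: z.09 [293.9384 225.1253] [348.3858 225.6585] rim far [322.2243 176.0215]
-0.082 0.09 0 lip- 229.6 wall- top 223.6 bar 195.9 wall+ top 189.2 pot 210.9 rim under lip? -0.167 0.09
-0.082 0.09 15 lip- 223.3 wall- top 215.8 bar 192.1 wall+ top 192.8 pot 209.9 rim under lip? -0.164 0.1
-0.082 0.09 30 lip- 216.3 wall- top 208.0 bar 190.0 wall+ top 197.8 pot 209.4 rim under lip? -0.156 0.11
-0.082 0.06 0 lip- 236.1 wall- top 230.3 bar 202.8 wall+ top 195.8 pot 217.4 rim under lip? -0.167 0.06
-0.082 0.06 15 lip- 229.9 wall- top 222.6 bar 199.0 wall+ top 199.3 pot 216.5 rim under lip? -0.164 0.07
-0.082 0.06 30 lip- 223.0 wall- top 214.9 bar 196.8 wall+ top 204.2 pot 215.9 rim under lip? -0.156 0.08
-0.082 0.03 0 lip- 242.5 wall- top 236.8 bar 209.6 wall+ top 202.3 pot 223.8 rim under lip? -0.167 0.03
-0.082 0.03 15 lip- 236.4 wall- top 229.2 bar 205.7 wall+ top 205.7 pot 222.8 rim under lip? -0.164 0.04
-0.082 0.03 30 lip- 229.6 wall- top 221.6 bar 203.5 wall+ top 210.4 pot 222.3 rim under lip? -0.156 0.05
-0.06 0.09 0 lip- 224.9 wall- top 218.8 bar 191.5 wall+ top 
[... 1094 characters left out ...]
220.2 wall- top 211.9 bar 193.5 wall+ top 201.2 pot 213.0 rim under lip? -0.174 0.11
-0.1 0.06 0 lip- 240.1 wall- top 234.2 bar 206.5 wall+ top 199.2 pot 221.1 rim under lip? -0.185 0.06
-0.1 0.06 15 lip- 233.8 wall- top 226.5 bar 202.6 wall+ top 202.7 pot 220.1 rim under lip? -0.182 0.07
-0.1 0.06 30 lip- 226.9 wall- top 218.8 bar 200.3 wall+ top 207.6 pot 219.5 rim under lip? -0.174 0.08
-0.1 0.03 0 lip- 246.4 wall- top 240.7 bar 213.2 wall+ top 205.7 pot 227.5 rim under lip? -0.185 0.03
-0.1 0.03 15 lip- 240.3 wall- top 233.1 bar 209.3 wall+ top 209.1 pot 226.5 rim under lip? -0.182 0.04
-0.1 0.03 30 lip- 233.5 wall- top 225.5 bar 207.0 wall+ top 213.8 pot 225.9 rim under lip? -0.174 0.05
```

```bash
python3 -m pendant '[[[0.034,0,0.005,0.003,0],[0.034,0,0.005,0.003,0],[0.034,0,0.005,0.003,0],[0.034,0,0.005,0.003,0],[0.034,0,0.005,0.004,0],[0.034,0,0.005,0.004,0],[0.034,0,0.005,0.004,0],[0.034,0,0.005,0.004,0],[0.034,0,0,0.002,0],[0.034,0,0,0,0]]]' 3
python3 - <<'E'
from h import *
asc("scene",178,236,292,352)
asc("top",180,226,205,275,2)
E
```

```text
t: 18.25
position: [0.5578, 0.1558, 0.094]
tool_rot: [0.046, 0.999, 0.001, 0.0]
force: [-0.8, 3.6, 1.1]
width: 0.0341
grasp_force: 1.9
178 PPPPPP##............##w##############w##..............#.....
179 PPPPPP##............#PP##############PP#..............#.....
180 PPPPPP##............#Pw##############.P#..............#.....
181 rrrrrr##............#P.##############.w#..............#.....
182 rrrrrr#................##############..#..............#.....
183 rrrrr##................##############.................#.....
184 rrrrrr#................##############.................#.....
185 rrrrrr#................##############.................#.....
186 rrrrrr#................##############.................#.....
187 rrrrrr#................##############.................#.....
188 rrrrrr#.............####################..............#.....
189 rrrrr##.............####################..............#.....
190 rrrrr##.............####################..............#.....
191 rrrr###.............####################..............#.....
192 rrrr###.............####################...........
[... 3024 characters left out ...]
..wwww.wwwwwwwwwwwww
192 rrwrrr...........wwwww.wwwwwwwwwwww
194 rrrrwr...........wwwww.wwwwwwwwwwww
196 rrrrrr...........wwwww.wwwwwwwwwwww
198 rrrrrr............wwww.wwwwwwwwwwww
200 rrrrr.............wwww.wwwwwwwwwwww
202 rrrrr.............wwwww.wwwwwwwwwww
204 rwrrr.............wwwww.wwwwwwwwwww
206 rrrr............w.wwwww.wwwwwwwwwww
208 rrrr...........www.wwww.wwwwwwwwwww
210 rrwr...........wPw.wwww..wwwwwwwwww
212 rrrr...........wPw.wwww..wwwwwwwwww
214 rrr............www.wwwww.wwwwwwwwww
216 rrr................wwwww.wwwwwwwwww
218 rrr.................wwww.wwwwwwwwww
220 rrr.................wwww..wwwwwwwww
222 rr..................wwww..wwwwwwwww
224 rrr.................wwwww.wwwwwwwww
```

Potatoes now show in the pan outside the trug's outline, at scene (301,207), (323,211), (343,208) and top (237,211), and the trug is tilted about 45°. I'll swing the trug back level and regrip it.

```bash
python3 -m pendant '[[[0.034,0,0,0,0],[0.034,0,-0.002,-0.003,0],[0.034,0,-0.005,-0.005,0],[0.034,0,-0.006,-0.005,0],[0.034,0,-0.006,-0.005,0],[0.034,0,-0.006,-0.004,0],[0.034,0,-0.006,-0.004,0],[0.034,0,-0.006,-0.003,0],[0.034,0,-0.004,-0.002,0],[0.034,0,-0.002,0,0]]]' 3
python3 -m pendant '[[[0.03,0,0,0,0],[0.02,0,0,0,0],[0.01,0,0,0,0],[0,0,0,0,0],[0,0,0,0,0],[0,0,0,0,0],[0,0,0,0,0],[0,0,0,0,0],[0,0,0,0,0],[0,0,0,0,0]]]' 20
python3 - <<'E'
from h import *
asc("scene",178,236,292,352)
E
```

```text
t: 19.18
position: [0.5545, 0.1103, 0.1264]
tool_rot: [0.047, 0.999, -0.0, 0.001]
force: [1.3, 3.2, 4.1]
width: 0.0341
grasp_force: 1.7
t: 20.02
position: [0.5532, 0.1107, 0.1249]
tool_rot: [0.046, 0.999, -0.0, -0.001]
force: [-0.6, 0.7, -3.4]
width: 0.0096
grasp_force: 19.9
178 PPPPPP##............####################.............##.....
179 PPPPPP##.............###################..............#.....
180 PPPPPP##.............###################..............#.....
181 rrrrrr##............####################..............#.....
182 rrrrrr#.............#P###############w##..............#.....
183 rrrrr##.............PPw##############PP#..............#.....
184 rrrrrr#.............Pw###############.P#..............#.....
185 rrrrrr#.............#.###############.P#..............#.....
186 rrrrrr#.............#.###############.##..............#.....
187 rrrrrr#.............#.##################..............#.....
188 rrrrrr#.............####################..............#.....
189 rrrrrr#.......r.....####################......r.......#.....
190 rrrrr##......rr....#####################
[... 2245 characters left out ...]
#rrrrrrrrrrrrrrrrrrrrrrrrrrrrrrrrrrrrr##########wr
226 rrw........rrrrrrrrrrrrrrrrrrrrrrrrrrrrrrrrrrrrr#########rrr
227 rrw........rrrrwwwwwwrrrrrrrrrrrrrrrrrrrrrwwwrr..........rrr
228 rrw........rrrwwwwwwwwwrrrrrrrrrrrrrrrrrrwwwwrr.........wrrr
229 rrw.........rrwwwwwwwwwrrrrrrrrrrrrrrrrrrwwwwrr.........wrrr
230 rrw.........rrrrwwwwwrrrrrrrrrrrrrrrrrrrrrwwwrr.........wrrr
231 rrw.........rrrrrrrrrrrrrrrrrrrrrrrrrrrrrrrrrrr.........wrrr
232 rrw.........rr....r#r..........wwwwwwrrrrwwwwrr.........rrrr
233 rrr.........rr....###.................###....rr.........wrrr
234 rrr................##.................##......r.........rrrr
235 rrr................#####################................rrrr
```

```bash
python3 -m pendant '[[[0,0,0,0,0],[0,0,0,-0.004,0],[0,0,0,-0.008,0],[0,0,0,-0.012,0],[0,0,0,-0.012,0],[0,0,0,-0.012,0],[0,0,0,-0.012,0],[0,0,0,-0.008,0],[0,0,0,-0.004,0],[0,0,0,0,0]]]' 40
python3 -m pendant '[[[0,0.001,-0.01,0,0],[0,0.001,-0.02,0,0],[0,0.001,-0.02,0,0],[0,0.001,-0.02,0,0],[0,0.001,-0.02,0,0],[0,0.001,-0.02,0,0],[0,0.001,-0.02,0,0],[0,0.001,-0.02,0,0],[0,0.001,-0.02,0,0],[0,0.001,-0.02,0,0]]]' 40
python3 -m pendant '[[[0,0.001,-0.02,0,0],[0,0.001,-0.02,0,0],[0,0.001,-0.02,0,0],[0,0.001,-0.02,0,0],[0,0.001,-0.02,0,0],[0,0.001,-0.015,0,0],[0,0.001,-0.012,0,0],[0,0.001,-0.006,0,0],[0,0,-0.003,0,0],[0,0,0,0,0]]]' 40
python3 - <<'E'
from h import *
asc("scene",176,228,292,352,2)
E
```

```text
t: 20.9
position: [0.5543, 0.1114, 0.1984]
tool_rot: [0.046, 0.999, 0.0, 0.001]
force: [0.4, 0.4, -3.2]
width: 0.0089
grasp_force: 39.9
t: 21.73
position: [0.5248, -0.0788, 0.1965]
tool_rot: [0.047, 0.999, -0.0, -0.001]
force: [-0.1, -0.1, -3.2]
width: 0.0086
grasp_force: 39.9
t: 22.57
position: [0.5053, -0.2118, 0.197]
tool_rot: [0.047, 0.999, 0.0, -0.0]
force: [0.2, 0.5, -2.2]
width: 0.0091
grasp_force: 39.9
176 wwww#############www########..
178 wwww##############ww.......#..
180 www###############ww.......#..
182 www###############ww.......#..
184 www###############ww.......#..
186 Pwww#############ww...........
188 rrwww###########w#............
190 rrwwww#########wwww...........
192 rr#wwww######wwww#PP..........
194 rr#wwwwwwwwwwww###PPw.........
196 rr#wwww##ww#######Pr........#.
198 rr#wwwwwwwwwww####..........#.
200 rrrwwwwwwwwwww####..........##
202 rr#wwwwwwwwwww###w.....www..##
204 rr#wwwwwwwwwww###......PPPw.##
206 rr#wwwwwwwwwww###......PPPP.##
208 rr#wwwwwwwwww#####.....PPP...#
210 rr#wwwwwwwwwww####............
212 rr#wwwwwwwwwww####............
214 rr#wwwwwwwwwww####...........#
216 rr#wwwwwwwwwww##w#...........#
218 rr.#wwwwwwwwwwww##...........#
220 rr.##wwwwwwwwww###............
222 rr.#####wwww######..........#.
224 r.###.#########.##..........#.
226 rw.##...#####..##############r
```

```bash
python3 -m pendant '[[[0,0,0,0.01,0],[0,0,0,0.018,0],[0,0,0,0.02,0],[0,0,0,0.02,0],[0,0,0,0.02,0],[0,0,0,0.018,0],[0,0,0,0.014,0],[0,0,0,0.01,0],[0,0,0,0.004,0],[0,0,0,0,0]]]' 40
python3 -m pendant '[[[0,0,0,0.002,0],[0,0,0,0.002,0],[0,0,0,0.002,0],[0,0,0,0.002,0],[0,0,0,0.002,0],[0,0,0,0.002,0],[0,0,0,0,0],[0,0,0,0,0],[0,0,0,0,0],[0,0,0,0,0]]]' 40
```

```text
t: 23.45
position: [0.5053, -0.2107, 0.0624]
tool_rot: [0.046, 0.999, 0.0, -0.001]
force: [-1.0, 0.7, -3.5]
width: 0.0087
grasp_force: 39.9
t: 24.28
position: [0.5056, -0.2116, 0.0514]
tool_rot: [0.046, 0.999, 0.0, 0.0]
force: [0.8, -0.6, -3.0]
width: 0.0089
grasp_force: 39.9
```

```bash
python3 -m pendant '[[[0,0,0,0.001,0],[0,0,0,0.001,0],[0,0,0,0.001,0],[0,0,0,0.001,0],[0,0,0,0.001,0],[0,0,0,0.001,0],[0,0,0,0,0],[0,0,0,0,0],[0,0,0,0,0],[0,0,0,0,0]]]' 40
```

```text
t: 25.12
position: [0.5058, -0.2104, 0.0461]
tool_rot: [0.046, 0.999, 0.001, 0.0]
force: [-3.0, 3.7, 6.5]
width: 0.0091
grasp_force: 39.9
```

```bash
python3 -m pendant '[[[0,0,0,-0.001,0],[0,0,0,0,0],[0.014,0,0,0,0],[0.02,0,0,0,0],[0.03,0,0,0,0],[0.04,0,0,0,0],[0.05,0,0,0,0],[0.06,0,0,0,0],[0.06,0,0,0,0],[0.06,0,0,0,0]]]' 10
python3 -m pendant '[[[0.06,0,0,-0.004,0],[0.06,0,0,-0.008,0],[0.06,0,0,-0.016,0],[0.06,0,0,-0.02,0],[0.06,0,0,-0.025,0],[0.06,0,0,-0.03,0],[0.06,0,0,-0.03,0],[0.06,0,0,-0.03,0],[0.06,0,0,-0.03,0],[0.06,0,0,-0.03,0]]]' 10
python3 - <<'E'
from h import *
asc("scene",270,350,268,380,3)
E
```

```text
t: 25.95
position: [0.5056, -0.2116, 0.0463]
tool_rot: [0.046, 0.999, 0.0, 0.0]
force: [0.5, -0.1, -0.8]
width: 0.0581
grasp_force: 0.0
t: 26.78
position: [0.5051, -0.2115, 0.2717]
tool_rot: [0.046, 0.999, -0.0, 0.0]
force: [-0.6, 0.3, -0.7]
width: 0.0602
grasp_force: 0.0
270 rrrrrrrrrrrrrrrrrrrrrrrrrrrrrrrrrrrrrr
273 rrrrrrrrrrrrrrrrrrrrrrrrrrrrrrrrrrrrrr
276 rrwrrrrrrrrrrrrrrrrrrrrrrrrrrrrrrrrrrr
279 rrPPPPPPPPwPPPPPPPPPPwwww....wwwPrrrrr
282 rrPPPPPPPPwPPPPPPPPPPPPPPPPPPPPPPrrrrr
285 rwPPPPPP.PrwwwwwwwwwwP.PPPPPPPPPPrrrrr
288 rwPPPPPPwrrrrrrrrrrrrrrPPPPPPPPPPrrrrr
291 rPPPPPPPw#rrrrrrrrrrrrrPPPPPPPPPPrrrrr
294 rPPPPPPPwwrrrrrrrrrrrrrPPPPPPPPPPrrrrr
297 rPPPPPPPwrrwwwwwwwwwwrrPPPPPPPPPPrrrrr
300 rPPPPPPPPrwwwwwwwwwwwrrPPPPPPPrrPrrrrr
303 rPPPPPPPPrrwwwwwwwwwwrrPPPPPPPrrPwrrrr
306 wPPPPPPPPrwwwwwwwwwwwrrPPPPPPPrrPwrrrr
309 wPPPPPPPPrwwwwwwwwwwwrrPPPPPPPrrPwrrrr
312 PPPPPPPPPrwwwwwwwwwwwrwPPPPPPPrrPwrrrr
315 PPPPPPPPPrwwwwwwwwwwwrPPPPPPPPrrP.rrrr
318 PPPPPPPPPrrrrrwwwwwwwrPPPPPPPPrrP.rrrr
321 PPPPPPPPPrrrrrrrrrrrrrPPPPPPPPrrP.rrrr
324 PPPPPPPPPrwwwwwwwwwwwrPPPPPPPPPPPPrrrr
327 PPPPPPPPPrwwwwwwwwwwwrPPPPPPPPPPPPrrrr
330 PPPPPPPPPr....wwwwwwwrPPPPPPPPPPPPrrrr
333 PPPPPPPPPPPPPPPPPPPPPPPPPPPPPPPPPPrrrr
336 PPPPPPPPPPPPPPPPPPPPPPPPPPPPPPPPPPrrrr
339 PPPPPPPPPPPPPPPPPPPPPPPPPPPPPPPPPPrrrr
342 .w.wPPPPPPPPPPPPPPPPPPPPPPPPPPPPPPrrrr
345 rrrrrrrrrrrrrrrrrrrrPww..wwwwPPPPwrrrr
348 rrrrrrrrrrrrrrrrrrrrrrrrrrrrrrrrrrrrrr
```

The trug is standing empty on the board and I've let go of it. Before closing the lid, I'll count the potatoes in the pan.

Run:
```python
from h import *
asc("scene",180,232,292,352)
im=cams.snapshot("top");h=cv2.cvtColor(im,cv2.COLOR_BGR2HSV)
for r in range(168,246,2): print(r,''.join('#' if v<55 else '.' if S<60 else 'P' if H>=17 and S>=70 else 'r' for H,S,v in h[r,205:320:2].astype(int)))
```

```text
180 PPPPPwwwwwwwwwwwwwwwwwwwwww########...................#.....
181 rrrrwwwwwwwwwwwwwwwwwwwwwww########...................#.....
182 rrrrwwwwwwwwwwwwwwwwwwwwwww########w..................#.....
183 rrrrwwwwwwwwwwwwwwwwwwwwwww########w..................#.....
184 rrrrwwwwwwwwwwwwwwwwwwwwwww########w..................#.....
185 rrrrwwwwwwwwwwwwwwwwwwwwwwww#######w..................#.....
186 rrrrwwwwwwwwwwwwwwwwwwwwwww#########........................
187 rrrrwwwwwwwwwwwwwwwwwwwwwww#########........................
188 rrrrwwwwwwwwwwwwwwwwwwwwwww#########........................
189 rrrrPwwwwwwwwwwwwwwwwwwwwww#########........................
190 rrrrwwwwwwwwwwwwwwwwwwwwwww#####w###ww......................
191 rrrr##wwwwwwwwwwwwwwwwwwwww###www###rPr.....................
192 rrrr###wwwwwwwwwwwwwwwwwwwwwwwww####rPrP..............#.....
193 rrrr###wwwwwwwwwwwwwwwwwwwwwww######PPPPw.............#.....
194 rrrr#####wwwwwwwwwwwwwwwwwwww######wPPrrw.............#.....
195 rrrr######wwwwwwwwwwwwwwwww########rPPPrw.............#.#...
196 rrrr########wwwwwwwwwwww############rrPr..............#.
[... 4036 characters left out ...]
PPP.PPP
224 rrr...............PPP..............................Pr.rPPP
226 rrrr.............PPPPP.............................rr.PrPr
228 rrPrr............PPPPP.............................rrPPPPP
230 rrPrrr...........rPPPP............................PrrrrPrP
232 Prrrrrrrrr........r...............................PPPrrrPP
234 rrrrrrrrrrrrPrr..rrr..............................PPPPPPPP
236 rrrPrrrrrrrrPrrrrrrr.............................rPPPrrPPP
238 PrrrrrrrrrrrrrrrrrrPrPPP.........................PrPPPPrPr
240 PPrPPrrrrPrrrrrrrrrrrrrrPrPPr....................PPPrPPPPP
242 rPrrrrrrrrrrrrrrrrrrrrrrrrrrrrrrP................PPPPPPPPP
244 PrrrrrPPrrrrrrrrrrrrrrrrrrrrrPrrrrrrr............PPPPPPPPP
```

All five potatoes are in the pan. Top-view centres are (257,184), (230,195), (230,209), (262,207) and (243,227). Next is the lid bar.

```bash
python3 -m pendant '[[[0.088,0,0.01,-0.012,0.08],[0.088,0,0.02,-0.012,0.1],[0.088,0,0.02,-0.012,0.1],[0.088,0,0,-0.012,0.12],[0.088,0,0,-0.012,0.12],[0.088,0,0,-0.012,0.12],[0.088,0,0,-0.012,0.12],[0.088,0,0,-0.01,0.12],[0.088,0,0,0,0.12],[0.088,0,0,0,0.12]]]' 15
python3 - <<'E'
from bench import sense
s=sense();print(s["joints"],s["position"],s["tool_rot"])
E
```

```text
t: 27.77
position: [0.5147, -0.1626, 0.3628]
tool_rot: [0.572, 0.82, -0.0, -0.001]
force: [0.4, -0.3, -0.9]
width: 0.0876
grasp_force: 0.0
[ 0.29273916  0.42170697 -0.11282978  1.61010971  0.05148908  1.11402959
  0.51901398] [ 0.51473284 -0.16262708  0.36275344] [ 5.72340901e-01  8.20015509e-01 -3.22899889e-04 -5.94990779e-04]
```

```bash
python3 -m pendant '[[[0.088,0,0,0,0.111],[0.088,0,0,0,0.111],[0.088,0,0,0,0.111],[0.088,0,0,0,0.112],[0.088,0,0,0,0],[0.088,0.02,0.008,0,0],[0.088,0.025,0.01,0,0],[0.088,0.025,0.01,0,0],[0.088,0.025,0.01,0,0],[0.088,0.025,0.01,0,0]]]' 15
python3 -m pendant '[[[0.088,0.027,0.01,0,0],[0.088,0.027,0.01,0,0],[0.088,0.027,0.01,0,0],[0.088,0.027,0.01,0,0],[0.088,0.027,0.01,0,0],[0.088,0.027,0.01,0,0],[0.088,0.027,0.01,0,0],[0.088,0.027,0.01,0,0],[0.088,0.02,0.008,0,0],[0.088,0.007,0,0,0]]]' 15
```

```text
t: 28.6
position: [0.5733, -0.0463, 0.3624]
tool_rot: [0.736, 0.677, -0.001, -0.001]
force: [0.6, -0.5, 0.7]
width: 0.0883
grasp_force: 0.0
t: 29.43
position: [0.6822, 0.1914, 0.3608]
tool_rot: [0.735, 0.678, -0.0, -0.002]
force: [-1.0, 0.4, -0.6]
width: 0.0881
grasp_force: 0.0
```

```bash
python3 -m pendant '[[[0.088,0,0.002,0.008,0],[0.088,-0.005,0,0.012,0],[0.088,0,0,0.012,0],[0.088,0,0,0.012,0],[0.088,0,0,0.012,0],[0.088,0,0,0.012,0],[0.088,0,0,0.01,0],[0.088,0,0,0.008,0],[0.088,0,0,0.005,0],[0.088,0,0,0,0]]]' 15
python3 -m pendant '[[[0.05,0,0,0,0],[0,0,0,0,0],[0,0,0,0,0],[0,0,0,0,0],[0,0,0,0,0],[0,0,0,0,0],[0,0,0,0,0],[0,0,0,0,0],[0,0,0,0,0],[0,0,0,0,0]]]' 15
python3 -m pendant '[[[0,0,0,0,0],[0,0,0,0,0],[0,0,0,0,0],[0,0,0,0,0],[0,0,0,0,0],[0,0,0,0,0],[0,0,0,0,0],[0,0,0,0,0],[0,0,0,0,0],[0,0,0,0,0]]]' 15
```

```text
t: 30.27
position: [0.6832, 0.181, 0.271]
tool_rot: [0.737, 0.676, -0.001, -0.0]
force: [-0.2, -0.5, 0.8]
width: 0.0879
grasp_force: 0.0
t: 31.1
position: [0.6839, 0.182, 0.2723]
tool_rot: [0.737, 0.676, 0.0, -0.0]
force: [0.2, -0.2, 0.2]
width: 0.0235
grasp_force: 0.0
t: 31.93
position: [0.684, 0.1819, 0.2723]
tool_rot: [0.737, 0.676, 0.0, 0.0]
force: [-0.2, 0.3, 0.1]
width: 0.0131
grasp_force: 15.0
```

```bash
cat >> h.py <<'E'
def arc(ths,start):
    f=lambda t:np.array([-.215*np.cos(t)+.008*np.sin(t),.215*np.sin(t)+.008*np.cos(t)])
    H=np.array([.6486,.1879]);u=np.array([.9957,-.0924])
    p=np.array([(np.array(start[:2])-H)@u,start[2]+.032-.092]);print("theta now",np.arctan2(p[1],-p[0])-.037,"r",np.hypot(*p))
    for t in ths:
        q=f(t);d=q-p;print(f"[0,0,{d[0]:.4f},{-d[1]:.4f},0]",end=",");p=q
    print()
E
python3 - <<'E'
from h import *
arc(1.70-np.array([.01,.03,.06,.1,.14,.19,.24,.29,.34,.39]),(.684,.1819,.2723))
E
```

```text
theta now 1.700863966283384 r 0.2152976685724962
[0,0,-0.0023,-0.0002,0],[0,0,-0.0043,-0.0006,0],[0,0,-0.0064,-0.0008,0],[0,0,-0.0086,-0.0007,0],[0,0,-0.0086,-0.0004,0],[0,0,-0.0108,-0.0000,0],[0,0,-0.0107,0.0005,0],[0,0,-0.0107,0.0011,0],[0,0,-0.0106,0.0016,0],[0,0,-0.0105,0.0021,0],
```

```bash
python3 -m pendant '[[[0,0,-0.0023,-0.0002,0],[0,0,-0.0043,-0.0006,0],[0,0,-0.0064,-0.0008,0],[0,0,-0.0086,-0.0007,0],[0,0,-0.0086,-0.0004,0],[0,0,-0.0108,0,0],[0,0,-0.0107,0.0005,0],[0,0,-0.0107,0.0011,0],[0,0,-0.0106,0.0016,0],[0,0,-0.0105,0.0021,0]]]' 15
python3 - <<'E'
from h import *
from bench import sense
s=sense();print(s["force"])
arc(1.31-np.array([.05,.1,.15,.2,.25,.3,.35,.4,.45,.5]),s["position"])
E
```

```text
t: 32.77
position: [0.6001, 0.1902, 0.2706]
tool_rot: [0.737, 0.676, 0.001, -0.0]
force: [2.4, 1.8, -0.1]
width: 0.0134
grasp_force: 15.0
[ 2.4157  1.8292 -0.1283]
theta now 1.3075810853628145 r 0.21612153053735467
[0,0,-0.0097,0.0035,0],[0,0,-0.0103,0.0032,0],[0,0,-0.0101,0.0037,0],[0,0,-0.0099,0.0042,0],[0,0,-0.0097,0.0047,0],[0,0,-0.0094,0.0051,0],[0,0,-0.0092,0.0056,0],[0,0,-0.0089,0.0061,0],[0,0,-0.0086,0.0065,0],[0,0,-0.0082,0.0069,0],
```

```bash
python3 -m pendant '[[[0,0,-0.0097,0.0033,0],[0,0,-0.0103,0.0032,0],[0,0,-0.0101,0.0037,0],[0,0,-0.0099,0.0042,0],[0,0,-0.0097,0.0047,0],[0,0,-0.0094,0.0051,0],[0,0,-0.0092,0.0056,0],[0,0,-0.0089,0.0061,0],[0,0,-0.0086,0.0065,0],[0,0,-0.0082,0.0069,0]]]' 20
python3 - <<'E'
from h import *
from bench import sense
s=sense();print(s["force"])
arc(.81-np.array([.05,.1,.15,.2,.24,.28,.32,.36,.4,.43]),s["position"])
E
```

```text
t: 33.6
position: [0.5065, 0.1993, 0.221]
tool_rot: [0.737, 0.676, 0.002, -0.0]
force: [2.1, 2.6, -0.6]
width: 0.0134
grasp_force: 20.0
[ 2.1173  2.6339 -0.6294]
theta now 0.8092280881346533 r 0.2150315550372438
[0,0,-0.0078,0.0071,0],[0,0,-0.0075,0.0077,0],[0,0,-0.0071,0.0081,0],[0,0,-0.0067,0.0084,0],[0,0,-0.0051,0.0070,0],[0,0,-0.0048,0.0072,0],[0,0,-0.0045,0.0073,0],[0,0,-0.0042,0.0075,0],[0,0,-0.0039,0.0077,0],[0,0,-0.0027,0.0059,0],
```

```bash
python3 -m pendant '[[[0,0,-0.0078,0.0071,0],[0,0,-0.0075,0.0077,0],[0,0,-0.0071,0.0081,0],[0,0,-0.0067,0.0084,0],[0,0,-0.0051,0.007,0],[0,0,-0.0048,0.0072,0],[0,0,-0.0045,0.0073,0],[0,0,-0.0042,0.0075,0],[0,0,-0.0039,0.0077,0],[0,0,-0.0027,0.0059,0]]]' 20
python3 - <<'E'
from h import *
from bench import sense
s=sense();print(s["force"])
arc(.38-np.array([.03,.06,.1,.14,.18,.21,.24,.27,.30,.32]),s["position"])
E
```

```text
t: 34.43
position: [0.4526, 0.2042, 0.1467]
tool_rot: [0.737, 0.676, 0.002, -0.001]
force: [0.6, 5.6, 0.2]
width: 0.0132
grasp_force: 20.0
[0.6412 5.6302 0.2453]
theta now 0.37834205965942724 r 0.21496370241023804
[0,0,-0.0025,0.0055,0],[0,0,-0.0023,0.0060,0],[0,0,-0.0028,0.0081,0],[0,0,-0.0025,0.0082,0],[0,0,-0.0022,0.0083,0],[0,0,-0.0014,0.0063,0],[0,0,-0.0012,0.0063,0],[0,0,-0.0010,0.0064,0],[0,0,-0.0009,0.0064,0],[0,0,-0.0005,0.0043,0],
```

```bash
python3 -m pendant '[[[0,0.0003,-0.0025,0.0055,0],[0,0.0003,-0.0023,0.006,0],[0,0.0003,-0.0028,0.0075,0],[0,0.0003,-0.0025,0.0075,0],[0,0.0003,-0.0022,0.0075,0],[0,0.0003,-0.0014,0.0063,0],[0,0.0003,-0.0012,0.0063,0],[0,0.0003,-0.001,0.0064,0],[0,0.0003,-0.0009,0.006,0],[0,0,-0.0005,0.004,0]]]' 20
python3 -m pendant '[[[0,0,0,0.003,0],[0,0,0,0.003,0],[0,0,0,0.003,0],[0,0,0,0.003,0],[0,0,0,0.002,0],[0,0,0,0,0],[0,0,0,0,0],[0,0,0,0,0],[0,0,0,0,0],[0,0,0,0,0]]]' 20
python3 - <<'E'
from h import *
from bench import sense
arc([0],sense()["position"])
E
```

```text
t: 35.27
position: [0.4358, 0.2056, 0.0827]
tool_rot: [0.737, 0.675, -0.001, 0.0]
force: [1.4, 2.1, 0.7]
width: 0.0135
grasp_force: 20.0
t: 36.1
position: [0.435, 0.2057, 0.0694]
tool_rot: [0.737, 0.676, -0.001, -0.0]
force: [-3.5, 1.4, -3.1]
width: 0.0134
grasp_force: 20.0
theta now 0.006618075371423053 r 0.2145361071853491
[0,0,-0.0007,0.0014,0],
```

```bash
python3 -m pendant '[[[0,0,0,0.001,0],[0,0,0,0.001,0],[0,0,0,0.001,0],[0,0,0,0.001,0],[0,0,0,0,0],[0,0,0,0,0],[0,0,0,0,0],[0,0,0,0,0],[0,0,0,0,0],[0,0,0,0,0]]]' 20
```

```text
t: 36.93
position: [0.4351, 0.2059, 0.0677]
tool_rot: [0.737, 0.676, -0.0, -0.0]
force: [-7.9, -1.0, 26.0]
width: 0.0129
grasp_force: 20.0
```

```bash
python3 -m pendant '[[[0,0,0,-0.001,0],[0,0,0,-0.001,0],[0.016,0,0,0,0],[0.02,0,0,0,0],[0.024,0,0,0,0],[0.028,0,0,0,0],[0.028,0,0,0,0],[0.028,0,0,0,0],[0.028,0,0,0,0],[0.028,0,0,0,0]]]' 10
python3 -m pendant '[[[0.028,0,0,-0.004,0],[0.028,0,0,-0.008,0],[0.028,0,0,-0.015,0],[0.028,0,0,-0.02,0],[0.028,0,0,-0.025,0],[0.028,0,0,-0.025,0],[0.028,0,0,-0.025,0],[0.028,0,0,-0.02,0],[0.028,0,0,-0.01,0],[0.028,0,0,0,0]]]' 10
python3 - <<'E'
from h import *
asc("scene",170,256,286,372,3)
asc("scene",275,345,268,376,5)
E
```

```text
t: 37.77
position: [0.4361, 0.2063, 0.0675]
tool_rot: [0.737, 0.676, 0.0, 0.0]
force: [-0.5, 0.4, 0.0]
width: 0.0282
grasp_force: 0.0
t: 38.6
position: [0.4373, 0.2069, 0.2224]
tool_rot: [0.737, 0.676, 0.003, 0.001]
force: [-0.3, -0.2, 0.1]
width: 0.0277
grasp_force: 0.0
170 PPPPPPrrrrrrrrrrrrrrrrrrrrrrr
173 PPPPw......wwwwwwwwwrrrrrrrPP
176 PPPP.................rrrrPwPP
179 PPPP..................rrrrrrr
182 rrrr..................rrrrrPP
185 r.....................rrrrwPP
188 rrrr..................rrrrrrr
191 rrrr.................rrrrrrrr
194 rrrr.................rrrrrrrr
197 rrr#.................rrrrrrrr
200 rrrr.................rrrrrrrr
203 rrrr.................rrrrrrrr
206 rrr..................rrrrrrrr
209 .....................rrrrrrrr
212 rrr...................rrrrrrr
215 rrr...................rrrrrrr
218 rrr...................rrrrrrr
221 rrr...................rrrrrrr
224 rrr#########..........rrrrrrr
227 rrr..................rrrrrrrr
230 rrr..................rrrrrrrr
233 rrr.....#......#.....rrrrrrrr
236 rrr......#######.....rrrrrrrr
239 rrr..................rrrrrrrr
242 rrr..................rrrrrrrr
245 rrrrrrrrrrrrrrrrrrrrrrrrrrrrr
248 rrrrrrrrrrrrrrrrrrrrrrrrrrrrr
251 rrrrrrrrrrrrrrrrrrrrrrrrrrrrr
254 rrrrrrrrrrrrrrrrrrrrrrrrrrrrr
275 rrrrrrrrrrrrrrrrrrrrrr
280 rPPPPPwPPPPPPwPPPPPwrr
285 rPPPPrrrrwwwwwPPPPPPrr
290 rPPPPrrrrrrrrrPPPPPPrr
295 rPPPPrrrrrrrrrPPPPPPrr
300 rPPPPrrwwwwwwrPPPPrPrr
305 wPPPPrrwwwwwwrPPPPrPrr
310 PPPPPwwwwwwwwrPPPPrPrr
315 PPPPPPwwwwwwwwPPPPrPrr
320 PPPPPPrrrrrrrwPPPPrwrr
325 PPPPPPwwwwwww.PPPPPPrr
330 PPPPPP...wwwwwPPPPPPrr
335 PPPPPPPPPPPPPPPPPPPPwr
340 PPPPPPPPPPPPPPPPPPPPrr
```

The lid is seated: a 26 N contact at an angle of about 0. The trug is on the board and the arm is clear of everything, so I'm handing in.

```bash
python3 -c "
from bench import arm
print(arm.job_done())"
```

```text
the job is handed in; nothing more can be done
None
```

I handed the job in at about 39 s: all five potatoes are in the roaster, the empty trug is standing upright on the teal board and released, the lid is lowered and shut without dropping, and I never steered near the jar, egg box or bowl, though I didn't measure them again at the end; the hand-in returned no verdict.

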